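File the plate's edge with forward strokes

ROBOT

A 6-joint arm with a two-finger parallel gripper is mounted at the origin on the work surface. World frame = base frame: x ahead of the robot, y to its left, z up, the work surface at z = 0. Lengths are in m, angles in rad, forces in N, time in s.
With the tool pointing down it reaches from about 0.25 to 0.725 m from the base axis. Payload 4 kg.
Tool frame: the origin (TCP) lies midway between the tips of the shut fingers; the grasp point (between the pads) lies 19 mm behind it (bot.grip_point_offset is the distance from the TCP to the grasp point, in m); z points along the fingers, y is the line along which they close (so a half turn about z gives the same grasp; the last joint's range is limited). The gripper opens to 85 mm and grips with 20 to 120 N. Pads are 22 mm wide; open, the fingers measure 114 mm over their backs; the gripper's body (76 mm by 85 mm) begins 54 mm behind the grasp point. The pads swing forward as they close: fully open they stand 13 mm farther back than shut.
Start: joints at [-1.267, 0.241, 0.005, 1.335, 0, 1.571], TCP at [0.15, -0.477, 0.231] pointing down, gripper open.
Joint ranges: [-2.72, 2.72], [-1.05, 1.87], [-1.09, 1.28], [-1.99, 2.15], [-1.42, 1.44], [-3.14, 3.14]. Speed limits (rad/s): [2.79, 2.79, 3.14, 3.14, 3.14, 3.14].

INTERFACE

Orientations are given as a unit quaternion [x, y, z, w].
In Python, from workcell import bot gives the robot as it stands.
- The arm moves only by the tool step_arm, never from a script. Its argument "targets" is text: rows parted by semicolons, each of 7 numbers parted by spaces: the opening, from -1 (shut) to 1 (fully open), so that 0 is half open, then the shift along the world's x, y, z normalised to -1 to 1, where 1 is 0.5 m, then the turn, a rotation vector about the world's x, y, z normalised to -1 to 1, where 1 is pi/4 rad. In form: gripper x y z wx wy wz; .... A call has 1 to 10 rows; each row is the pose to reach, as a shift and turn from the pose commanded when the call began; what a row does not reach only later rows make up. A row lasts 1/12 s, in which the tool goes at most 41.7 mm and 7.16 degrees, less where a joint would pass 70% of its speed; a pose out of reach is approached as far as the arm can. A call with a number of a shift or a turn outside -1 to 1 is refused whole. A call with a gripper value outside its range is refused whole. The fingers move at their own pace and stop on an object; the grip force is fixed at half the most. Time passes only in rows, so rows that repeat a pose let the fingers close. It gives the time, the measured TCP pose, the force, the opening and the grip force at its end, in the units of the state.
- bot.get_obs(): the state, without advancing time (a new reading comes with each control period).
- bot.camera(name): name is "scene" or "top"; returns the picture (400x640x3 uint8, red, green, blue); there is no depth.
- bot.camera_info(name): a dict with "vertical_fov" (degrees; the focal length in pixels is half the picture's height over the tangent of half this angle, whatever the lens; pixels are square), "cx", "cy" (the principal point, pixels), "pose" (4x4, takes a point from camera to world coordinates). Camera axes: x right, y up, looking along -z (the intrinsics and any distortion apply to the point x, -y, -z); pixel columns grow to the right and rows downward; lengths in m; the calibration is good to about 2 mm. A picture is of the moment at which its call begins. camera_info takes no time and is no camera call.
- bot.job_done(): hands the job in; it is judged then, once.
The state is a dict: "clock": time; "joint_pos": joint angles; "joint_vel": joint speeds; "tau": joint torques, N m; "eef_pos": TCP position; "tool_rot": TCP orientation; "ft_force": force on the tool from outside, world axes, zero at the start; "ft_torque": the same for the moment, N m; "grip_width": finger opening in m; "grasp_force": force on a finger pad.
Only numpy, scipy, OpenCV 4.12 (cv2) and the standard library are available. Lean on these libraries where they do the work, as an engineer would, in place of code of your own. Each camera call takes 0.05 s, during which the arm holds its last target. There are 200 camera calls.

TASK

Swing the vise's locking lever shut (round to its stop, parallel to the plate), then take the block file and give the top edge of the clamped plate three full forward strokes away from you, nose first, level and square across the edge: pressing lightly, each stroke runs from the front third of the blade to its rear third, and lift the file well clear of the edge for each return, never dragging it back. Then lay the file (do not drop it) flat in the metal tray beside the spanner that lies there, let go, and leave everything else where it was.

Things in the scene. Friction and masses are not known exactly. Their poses are not given: they have to be found in the camera images.
- vise: grey filing vise bolted to the bench, base 150 x 140 mm, 12 mm thick; origin on the bench straight below the middle of the plate, +x (away from the robot, within about 20 degrees) is the direction of the forward stroke, z up. Its two jaws reach from 64 to 94 mm above the bench, 110 mm wide (y), 37 mm to either side of the plate (x)
- plate: steel plate held upright in the jaws, 6 mm thick (vise x), 90 mm wide (vise y); its top edge stands 125 mm above the bench, 31 mm above the jaws, and is what is filed. Origin as the vise's
- edge (a point): middle of the plate's top edge as it rests (fixed to the vise, does not follow the give of the jaws); axes as the vise's
- mount (a joint): give of the rubber mount downward, m: 0 at rest, up to 0.012; starts to give at about 0.8 N and then yields 1.4 mm per newton, so a press 4 to 8 mm deep is a good light pressure. Jaws and plate go down with it
- jaws (a joint): give of jaws and plate along vise x, m: 0 at rest, range -0.008 to 0.008, sprung and damped, 1.25 mm per newton; positive while the file rubs forward under pressure, negative when it is dragged back
- lever (a joint): flat locking lever on the near side of the vise, turning about an upright axis at vise (-65, -40) mm; 0 = it points to vise -x (towards the robot), it grows clockwise seen from above, at 1.5 (stop; shut) it points to vise +y, parallel to the plate. Stays where it is left, moves with about 1.5 N at the knob
- lever_knob (a point): middle of the upright black knob at the lever's end, 70 mm from the axis, 18 mm diameter, from 61 to 97 mm above the bench; lever bar 55 to 63 mm above the bench. There is free space on either side of it for pushing it
- file: block file lying sole down on the bench: flat dark steel blade 210 mm long, 30 mm wide, 6 mm thick, with an upright wooden grip (84 mm long, 24 mm wide, from 6 to 48 mm above the sole) on its middle, a narrowing nose in front (to +135 mm) and an upswept round tail handle behind (to -147 mm, up to 33 mm high). Origin in the sole under the middle of the grip, +x to the nose, z up. 0.28 to 0.46 kg
- file_nose (a point): end of the file's nose, in the plane of the sole, 135 mm ahead of the file's origin
- tray: low open steel tray fixed to the bench, 330 mm (x) by 160 mm (y), 28 mm high, walls and floor 4 mm thick; origin at the centre of its underside. The spanner lies 52 to 62 mm to +y of its long middle line, so the file goes on the middle or -y part, along x
- tray_in (a point): centre of the tray's inner floor, axes as the tray's
- spanner_tray: small open spanner lying flat in the tray near one long side, 170 mm long, 24 mm wide heads, 8 mm thick; origin at the middle of its underside, x along it. Leave it where it lies
- spanner_bench: larger spanner flat on the bench, 210 x 24 x 8 mm; origin mid-underside, x along it. Bystander
- hammer: hammer lying on the bench, 260 mm long, head 78 mm wide, 26 mm high; origin under its middle, x to the head. Bystander
- bottle: standing plastic bottle, 64 mm diameter, 160 mm tall; origin at the centre of its foot. Bystander
- mug: standing mug, 80 mm diameter, 90 mm tall, handle to its +y; origin at the centre of its foot. Bystander
- jar: closed glass jar, 60 mm diameter, 80 mm tall, beyond the vise; origin at the centre of its foot. Bystander
- block: stepped steel block, 50 x 50 mm, 42 mm tall; origin at the centre of its underside. Bystander

How it is judged:
By the outcome, as a careful person would: the job done as asked, in the order asked, and still so for the second after the job is handed in, with the robot touching nothing.
It also fails if it takes over 72 s, if anything falls off the work surface, if the arm or the gripper's body presses on something with over 40 N, if the wrist force passes 120 N, or if a joint passes its speed limit or range.

## Working session

There is one attempt and no reset: what is moved stays moved. The work goes in short steps, Python scripts to look and compute and a tool call to move; the robot and the scene stay as the last step left them, time stands still between calls to the robot, and variables do not carry over. Pictures are saved under pics/ and viewed, at most 10 in all, crops included, and the job is handed in when it is done.

Besides the shell and the picture viewer there is one more tool, called after "Emit:" as name(argument=value, ...), one argument or row to a line, values as JSON. step_arm: Moves the arm, as the interface text tells. Scaled input: -1 to 1 covers 0.5 m each way for a shift and pi/4 rad each way for a turn. Its arguments: {"type":"object","properties":{"targets":{"type":"string"}},"required":["targets"]}

```bash
mkdir -p pics
python3 - <<'E'
from workcell import bot
import cv2
for n in("scene","top"):
    im=bot.camera(n); cv2.imwrite(f"pics/{n}0.png",im[:,:,::-1]); print(n,bot.camera_info(n))
o=bot.get_obs(); print(o)
E
```

```text
scene {'vertical_fov': 54.47276477111985, 'cx': 313.36430140439165, 'cy': 202.5403624342035, 'pose': array([[-0.74401815, -0.42876224,  0.51244505,  1.24992488],
       [ 0.66800041, -0.46059752,  0.58448727,  0.76513312],
       [-0.01457516,  0.77718264,  0.62910627,  0.94775396],
       [ 0.        ,  0.        ,  0.        ,  1.        ]])}
top {'vertical_fov': 50.358038788463574, 'cx': 325.0108131787625, 'cy': 197.94269397256522, 'pose': array([[-0.02311565,  0.98805535, -0.15235581,  0.41337391],
       [-0.99954837, -0.02576858, -0.01546099, -0.01068824],
       [-0.01920231,  0.15192961,  0.98820477,  1.37308681],
       [ 0.        ,  0.        ,  0.        ,  1.        ]])}
{'clock': 0.1, 'joint_pos': array([-1.26699677e+00,  2.41349784e-01,  3.84692686e-03,  1.33522522e+00,
       -1.07385584e-05,  1.57076564e+00]), 'joint_vel': array([-1.35628484e-04, -5.80600673e-04,  1.36730487e-03, -8.72018281e-05,
        5.78173482e-04, -4.14665889e-04]), 'tau': array([-5.10485079e-04, -3.73138726e+01,  2.53010345e+01,  1.08510713e-02,
        1.00986406e-05,  2.87795835e-06]), 'eef_pos': array([ 0.14939676, -0.47654904,  0.23049135]), 'tool_rot': array([ 9.88482611e-01,  1.51331409e-01, -1.51445470e-04, -9.53943307e-04]), 'ft_force': array([ 0.9600864 , -0.13893445, -0.03668413]), 'ft_torque': array([ 0.01973206, -0.02249713, -0.02440463]), 'grasp_force': 0.0, 'grip_width': 0.08563704596125762}
```

View pics/top0.png

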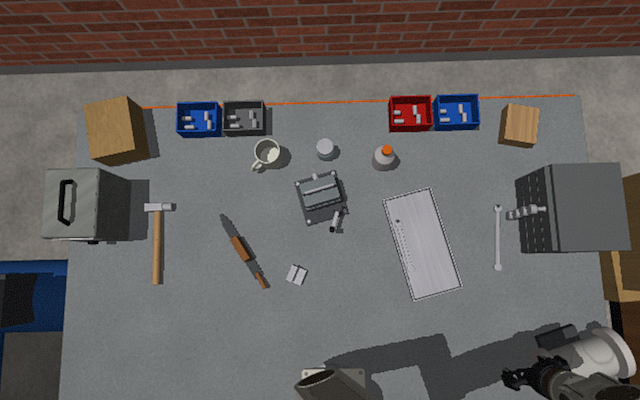

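View pics/scene0.png

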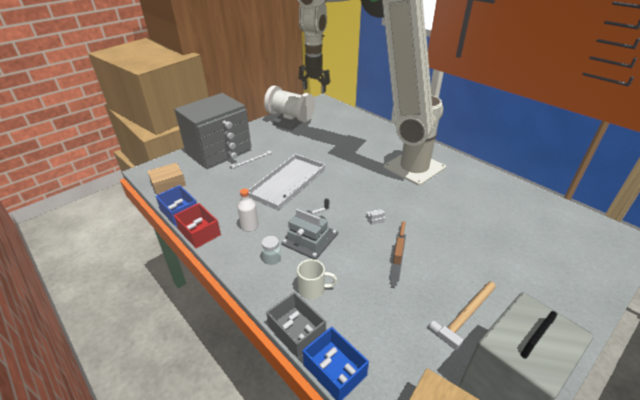

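The top view shows the vise near (320,197), the lever knob near (335,228), the file from nose (223,215) to tail (266,287), the tray with corners (383,200), (430,188), (462,285) and (416,299), and the mug, jar and bottle beyond the vise. I'll zoom in.

```bash
cat > h.py <<'E'
from workcell import bot
import numpy as np, cv2
def cam(n):
    i=bot.camera_info(n); f=200/np.tan(np.radians(i["vertical_fov"]/2)); return i,f
def ray(n,u,v,z):
    i,f=cam(n); P=i["pose"]; d=P[:3,:3]@np.array([(u-i["cx"])/f,-(v-i["cy"])/f,-1]); o=P[:3,3]
    return o+d*(z-o[2])/d[2]
def proj(n,p):
    i,f=cam(n); P=i["pose"]; q=P[:3,:3].T@(np.asarray(p,float)-P[:3,3]); return i["cx"]+f*q[0]/-q[2], i["cy"]+f*q[1]/q[2]
E
python3 - <<'E'
import cv2
a=cv2.imread("pics/top0.png"); 
c1=cv2.resize(a[160:300,210:350],None,fx=5.6,fy=5.6,interpolation=cv2.INTER_CUBIC)[:600]
c=a[170:305,215:349]
cv2.imwrite("pics/c1.png",cv2.resize(a[165:295,215:350],None,fx=4.5,fy=4.5,interpolation=cv2.INTER_CUBIC))
b=cv2.imread("pics/scene0.png")
cv2.imwrite("pics/c2.png",cv2.resize(b[145:300,240:430],None,fx=3.8,fy=3.8,interpolation=cv2.INTER_CUBIC))
E
```

```text
(no output)
```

View pics/c1.png

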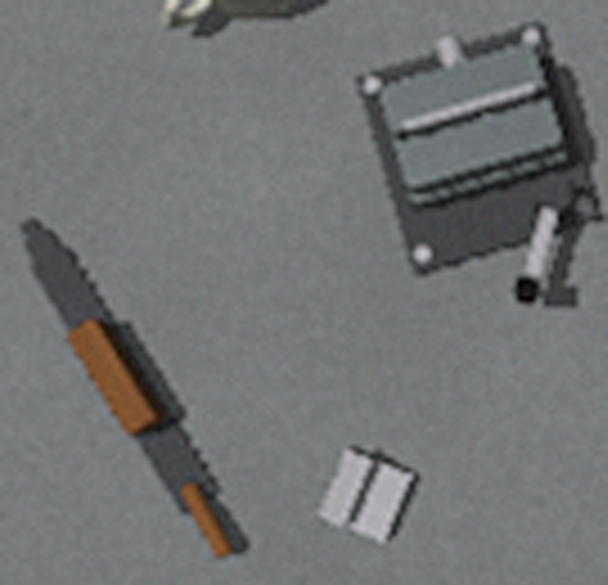

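View pics/c2.png

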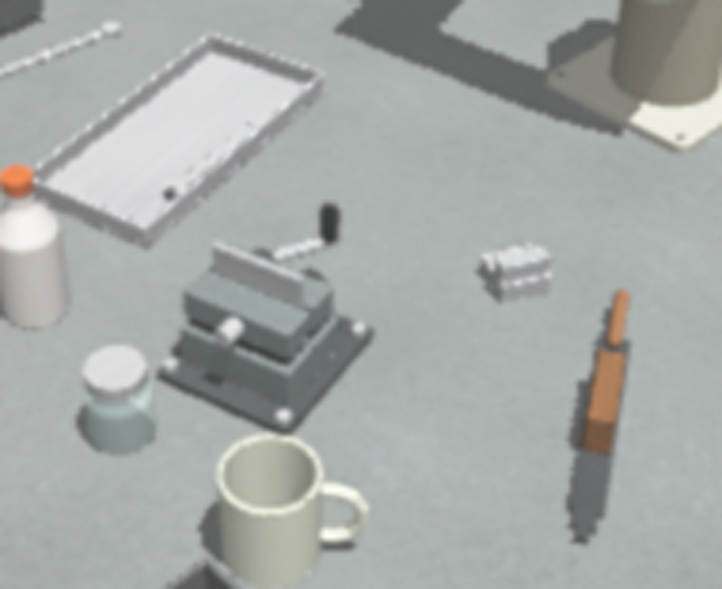

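The crops show the plate's top edge from (402,131) to (537,88), the knob top near (528,288) and the grip top corners (97,320), (160,408), (138,433), (70,338), all in c1 pixels. The tray's small spanner lies near its long side towards the vise (+y).

Run:
```python
from h import *
np.set_printoptions(precision=4,suppress=True)
def c1(x,y): return 215+(x+.5)/4.5-.5,165+(y+.5)/4.5-.5
def c2(x,y): return 240+(x+.5)/3.8-.5,145+(y+.5)/3.8-.5
P=[ray("top",*c1(*p),.125) for p in((402,131),(537,88))]; d=P[1]-P[0]
print("plate",P,np.linalg.norm(d),"mid",(P[0]+P[1])/2,"yaw deg of normal",np.degrees(np.arctan2(d[1],d[0]))+90)
S=[ray("scene",*c2(*p),.125) for p in((303,281),(217,246))]; print("plate scene",S,(S[0]+S[1])/2)
G=np.array([ray("top",*c1(*p),.048) for p in((97,320),(160,408),(138,433),(70,338))]); print("grip",G,G.mean(0))
f=(G[0]+G[3]-G[1]-G[2])/2; print(np.linalg.norm(f),np.degrees(np.arctan2(f[1],f[0])))
N=ray("top",*c1(30,225),.003);T=ray("top",*c1(245,548),.003); n=N-T; print("nose",N,"tail",T,np.degrees(np.arctan2(n[1],n[0])))
print("tailtop",ray("top",*c1(223,552),.03))
print("grip scene", [ray("scene",*c2(*p),.048) for p in ((598,351),(626,351),(612,417),(587,415))])
print("knob top",ray("top",*c1(528,288),.097), "scene",ray("scene",*c2(330,209),.097))
im=cv2.imread("pics/top0.png"); 
for p in((383,200),(430,188),(462,285),(416,299)): print("tray",ray("top",*p,.028))
m=((im.min(2)>150)*255).astype(np.uint8); m[:,:375]=0;m[:,470:]=0;m[:185]=0;m[305:]=0
m=cv2.morphologyEx(m,cv2.MORPH_CLOSE,np.ones((5,5)))
c=max(cv2.findContours(m,0,2)[0],key=cv2.contourArea); b=cv2.boxPoints(cv2.minAreaRect(c)); print(b); print([ray("top",*p,.028) for p in b])
cv2.imwrite("pics/c3.png",cv2.resize(im[180:305,375:470],None,fx=4.5,fy=4.5,interpolation=cv2.INTER_CUBIC))
```

```text
plate [array([0.6201, 0.0712, 0.125 ]), array([ 0.6467, -0.0188,  0.125 ])] 0.09382088524386495 mid [0.6334 0.0262 0.125 ] yaw deg of normal 16.420921843107365
plate scene [array([0.6202, 0.0746, 0.125 ]), array([ 0.6438, -0.01  ,  0.125 ])] [0.632  0.0323 0.125 ]
grip [[0.5056 0.2901 0.048 ]
 [0.444  0.2461 0.048 ]
 [0.4274 0.2612 0.048 ]
 [0.4936 0.3088 0.048 ]] [0.4676 0.2765 0.048 ]
0.07865858874788059 35.66165671000648
nose [0.5785 0.3496 0.003 ] tail [0.346  0.1944 0.003 ] 33.71641037652693
tailtop [0.345  0.2056 0.03  ]
grip scene [array([0.4356, 0.252 , 0.048 ]), array([0.4179, 0.2685, 0.048 ]), array([0.489 , 0.3093, 0.048 ]), array([0.5024, 0.2938, 0.048 ])]
knob top [ 0.5165 -0.0094  0.097 ] scene [ 0.5124 -0.006   0.097 ]
tray [ 0.6093 -0.1744  0.028 ]
tray [ 0.6441 -0.3258  0.028 ]
tray [ 0.3382 -0.4057  0.028 ]
tray [ 0.2992 -0.2621  0.028 ]
[[380.575  199.7823]
 [429.7192 183.9293]
 [462.6221 285.9284]
 [413.4778 301.7814]]
[array([ 0.6102, -0.1667,  0.028 ]), array([ 0.6574, -0.3257,  0.028 ]), array([ 0.3354, -0.4074,  0.028 ]), array([ 0.291 , -0.2539,  0.028 ])]
```

View pics/c3.png

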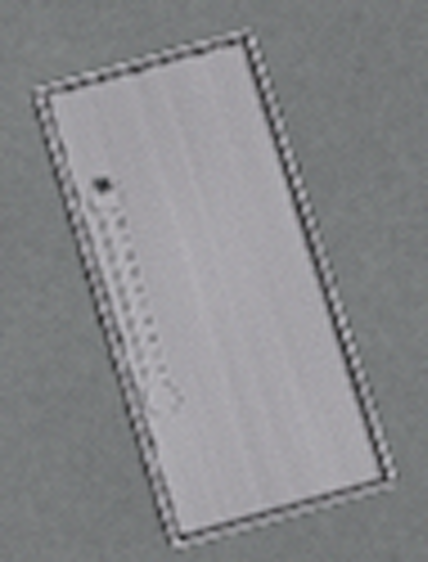

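The tray's corners are clear, and its spanner is by the left (+y) wall. The scale checks out: the tray measures about 330 x 160 mm, with yaw about 15°. First, the lever: I approach with the fingers shut.

Emit:
step_arm(
  targets="-1 0.52 0.6 0 0 0 0;-1 0.52 0.6 0 0 0 0;-1 0.52 0.6 0 0 0 0;-1 0.52 0.6 0 0 0 0;-1 0.52 0.6 0 0 0 0;-1 0.52 0.6 0 0 0 0;-1 0.52 0.6 0 0 0 0;-1 0.52 0.6 0 0 0 0;-1 0.52 0.6 0 0 0 0;-1 0.52 0.6 0 0 0 0",
)

```text
clock: 0.93
eef_pos: [0.4115, -0.1738, 0.231]
tool_rot: [0.988, 0.153, 0.0, -0.001]
ft_force: [0.2, -1.0, -0.6]
grip_width: 0.0
grasp_force: 0.0
```

Run:
```python
from h import *
np.set_printoptions(precision=4,suppress=True)
def c3(x,y): return 375+(x+.5)/4.5-.5,180+(y+.5)/4.5-.5
T=np.array([ray("top",*c3(*p),.028) for p in((37,92),(250,33),(395,478),(178,545))]); print(T,T.mean(0))
d=T[0]+T[1]-T[2]-T[3]; print(np.linalg.norm(d)/2,np.degrees(np.arctan2(d[1],d[0])))
A=np.array([.5815,-.0274])
for t in (163.7,150,140,130,120,115,110,107): 
    r=np.radians(t); print(t,A+.07*np.array([np.cos(r),np.sin(r)])-.021*np.array([np.sin(r),-np.cos(r)]))
```

```text
[[ 0.6091 -0.1738  0.028 ]
 [ 0.6475 -0.3266  0.028 ]
 [ 0.3357 -0.4067  0.028 ]
 [ 0.2942 -0.2562  0.028 ]] [ 0.4716 -0.2908  0.028 ]
0.32376256469154907 14.52833668681089
163.7 [ 0.5084 -0.0279]
150 [ 0.5104 -0.0106]
140 [0.5144 0.0015]
130 [0.5204 0.0127]
120 [0.5283 0.0227]
115 [0.5329 0.0272]
110 [0.5378 0.0312]
107 [0.541  0.0334]
```

Emit:
step_arm(
  targets="-1 0.19 0.26 0 0 0 0;-1 0.19 0.26 0 0 0 0;-1 0.19 0.26 0 0 0 0;-1 0.19 0.26 0 0 0 0;-1 0.19 0.26 0 0 0 0;-1 0.19 0.26 -0.1 0 0 0;-1 0.19 0.26 -0.2 0 0 0;-1 0.19 0.26 -0.28 0 0 0;-1 0.19 0.26 -0.324 0 0 0;-1 0.19 0.26 -0.324 0 0 0",
)

```text
clock: 1.77
eef_pos: [0.4974, -0.0467, 0.0619]
tool_rot: [0.988, 0.151, -0.008, -0.002]
ft_force: [-0.9, -0.9, -0.5]
grip_width: 0.0001
grasp_force: 0.0
```

Run:
```python
from h import *
im=bot.camera("top"); cv2.imwrite("pics/t1.png",cv2.resize(im[165:265,270:400,::-1],None,fx=5,fy=5,interpolation=cv2.INTER_CUBIC))
```

```text
(no output)
```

View pics/t1.png

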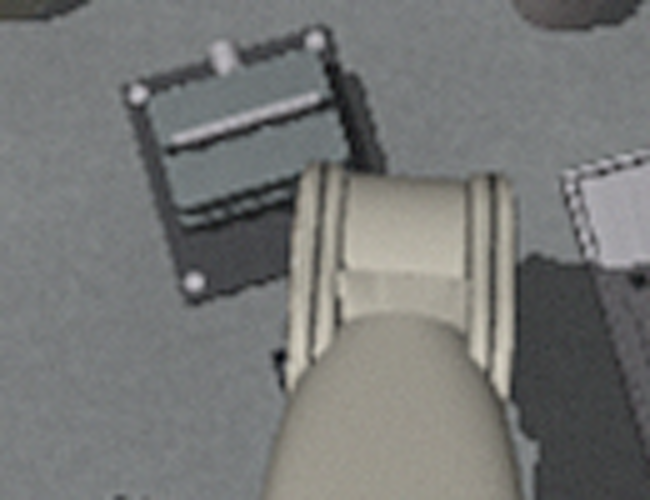

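The arm hides the knob from above (only its shadow shows, near (280,355)), so I'll rely on force and joint readings.

Run:
```python
from h import *
im=bot.camera("scene");o=bot.get_obs();print(o["eef_pos"],o["ft_force"])
```

```text
[ 0.50303067 -0.04727566  0.06851541] [-0.29072766 -0.07329558  1.34507755]
```

Emit:
step_arm(
  targets="-1 0 0 0 0 0 0;-1 0 0 0 0 0 0",
)

```text
clock: 2.03
eef_pos: [0.5071, -0.0475, 0.0722]
tool_rot: [0.989, 0.151, 0.003, 0.001]
ft_force: [0.2, 0.1, 1.0]
grip_width: 0.0001
grasp_force: 0.0
```

Emit:
step_arm(
  targets="-1 0.004 0.02 0 0 0 0;-1 0.006 0.04 0 0 0 0;-1 0.008 0.058 0 0 0 0;-1 0.011 0.073 0 0 0 0;-1 0.015 0.086 0 0 0 0;-1 0.02 0.098 0 0 0 0;-1 0.026 0.109 0 0 0 0;-1 0.032 0.12 0 0 0 0;-1 0.04 0.13 0 0 0 0;-1 0.048 0.139 0 0 0 0",
)

```text
clock: 2.87
eef_pos: [0.5285, 0.023, 0.069]
tool_rot: [0.988, 0.151, -0.001, -0.0]
ft_force: [-0.6, -1.0, -0.5]
grip_width: 0.0
grasp_force: 0.6
```

Emit:
step_arm(
  targets="-1 0.006 0.005 0 0 0 0;-1 0.012 0.01 0 0 0 0;-1 0.018 0.014 0 0 0 0;-1 0.024 0.018 0 0 0 0;-1 0.024 0.018 0 0 0 0;-1 0.024 0.018 0 0 0 0",
)

```text
clock: 3.37
eef_pos: [0.5401, 0.0312, 0.069]
tool_rot: [0.989, 0.151, -0.001, 0.0]
ft_force: [-2.0, -1.8, -0.5]
grip_width: -0.0001
grasp_force: 1.3
```

Emit:
step_arm(
  targets="-1 0.004 0.002 0 0 0 0;-1 0.008 0.003 0 0 0 0;-1 0.012 0.004 0 0 0 0;-1 0.012 0.004 0 0 0 0",
)

```text
clock: 3.7
eef_pos: [0.5403, 0.0314, 0.0688]
tool_rot: [0.989, 0.151, -0.006, 0.001]
ft_force: [-16.5, -6.9, 10.4]
grip_width: -0.0003
grasp_force: 8.7
```

The force jumped to about 18 N with no further motion, at the predicted angle, so the lever is at its stop. I retreat and go over the file.

Emit:
step_arm(
  targets="-1 -0.06 -0.02 0 0 0 0;-1 -0.12 -0.03 0 0 0 0;-1 -0.12 -0.03 0.08 0 0 0;-1 -0.12 -0.03 0.16 0 0 0;-1 -0.12 -0.03 0.24 0 0 0;0 -0.14 0.05 0.3 0 0 0.1;0 -0.15 0.13 0.3 0 0 0.2;0 -0.16 0.21 0.3 0 0 0.3;0.2 -0.16 0.29 0.3 0 0 0.385;0.2 -0.16 0.37 0.3 0 0 0.385",
)

```text
clock: 4.53
eef_pos: [0.4669, 0.2192, 0.2208]
tool_rot: [0.954, 0.299, 0.002, -0.001]
ft_force: [1.2, -0.2, 0.3]
grip_width: 0.0513
grasp_force: 0.0
```

Emit:
step_arm(
  targets="0.2 0 0.08 0 0 0 0;0.2 0 0.117 -0.04 0 0 0;0.2 0 0.117 -0.08 0 0 0;0.2 0 0.117 -0.12 0 0 0;0.2 0 0.117 -0.16 0 0 0;0.2 0 0.117 -0.2 0 0 0;0.2 0 0.117 -0.2 0 0 0;0.2 0 0.117 -0.2 0 0 0",
)

```text
clock: 5.2
eef_pos: [0.4662, 0.2753, 0.1189]
tool_rot: [0.954, 0.299, -0.001, -0.0]
ft_force: [-0.1, 0.8, 0.4]
grip_width: 0.0514
grasp_force: 0.0
```

Run:
```python
from h import *
from scipy.spatial.transform import Rotation as R
a=bot.camera("top")[165:295,215:350,::-1];b=bot.camera("scene")[195:285,290:420,::-1]
cv2.imwrite("pics/p2.png",np.hstack([cv2.resize(a,(400,385),interpolation=2),cv2.resize(b[:, :],(400,385),interpolation=2)]))
o=bot.get_obs();print(o["eef_pos"],R.from_quat(o["tool_rot"]).as_matrix().round(3),o["grip_width"],o["ft_force"])
print(proj("top",[.562,.04,.097]),proj("scene",[.562,.04,.097]))
```

```text
[0.46764199 0.27592521 0.12081372] [[ 0.822  0.57   0.002]
 [ 0.57  -0.822  0.002]
 [ 0.003 -0.    -1.   ]] 0.05154086811868714 [-0.36717778  0.03608462  0.96469047]
(np.float64(315.2079736823078), np.float64(213.9502763394877)) (np.float64(325.1666292887546), np.float64(212.09156580375026))
```

View pics/p2.png

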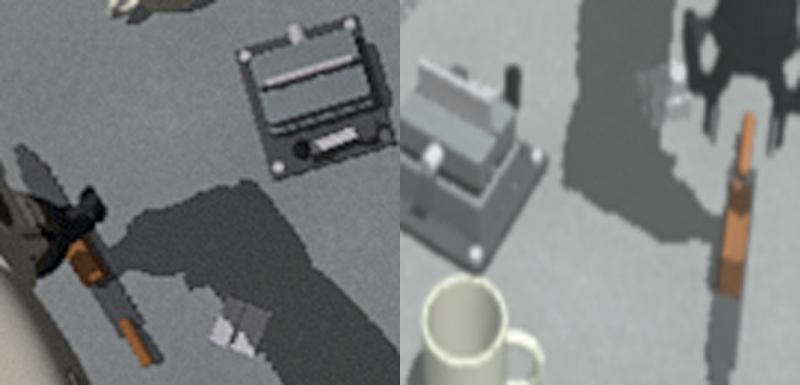

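The lever is shut: it lies parallel to the plate with its knob at (303,150). The gripper straddles the file's grip, so I descend and close.

Emit:
step_arm(
  targets="0.2 0 0 -0.06 0 0 0;0.2 0 0 -0.12 0 0 0;0.2 0 0 -0.17 0 0 0;0.2 0 0 -0.2 0 0 0;0.2 0 0 -0.21 0 0 0;0.2 0 0 -0.21 0 0 0;-1 0 0 -0.21 0 0 0;-1 0 0 -0.21 0 0 0;-1 0 0 -0.21 0 0 0;-1 0 0 -0.21 0 0 0",
)

```text
clock: 6.13
eef_pos: [0.4679, 0.2772, 0.0168]
tool_rot: [0.954, 0.299, 0.002, -0.001]
ft_force: [-2.6, 3.3, 6.0]
grip_width: 0.0231
grasp_force: 61.7
```

Emit:
step_arm(
  targets="-1 0 0 0 0 0 0;-1 0 0 0 0 0 0;-1 0 0 0 0 0 0",
)

```text
clock: 6.38
eef_pos: [0.4679, 0.2771, 0.0168]
tool_rot: [0.954, 0.299, 0.002, -0.001]
ft_force: [-2.7, 2.3, 6.0]
grip_width: 0.0233
grasp_force: 61.7
```

Emit:
step_arm(
  targets="-1 0 0 0.05 0 0 0;-1 0 0 0.12 0 0 0;-1 0 0 0.19 0 0 0;-1 0 0 0.26 0 0 0;-1 0 0 0.33 0 0 0;-1 0 0 0.4 0 0 0;-1 0 0 0.4 0 0 0;-1 0 0 0.4 0 0 0;-1 0 0 0.4 0 0 0;-1 0 0 0.4 0 0 0",
)

```text
clock: 7.22
eef_pos: [0.4653, 0.2743, 0.2122]
tool_rot: [0.954, 0.298, -0.002, 0.001]
ft_force: [-0.5, -0.1, -3.0]
grip_width: 0.0232
grasp_force: 60.8
```

Emit:
step_arm(
  targets="-1 0.03 -0.07 0 0 0 -0.1;-1 0.06 -0.14 0 0 0 -0.2;-1 0.08 -0.21 0 0 0 -0.3;-1 0.1 -0.28 0 0 0 -0.413;-1 0.12 -0.35 0 0 0 -0.413;-1 0.145 -0.42 0 0 0 -0.413;-1 0.165 -0.49 0 0 0 -0.413;-1 0.185 -0.536 0 0 0 -0.413;-1 0.185 -0.536 0 0 0 -0.413;-1 0.185 -0.536 0 0 0 -0.413",
)

```text
clock: 8.05
eef_pos: [0.5581, 0.0055, 0.2118]
tool_rot: [0.99, 0.139, -0.002, -0.0]
ft_force: [1.0, 0.7, -2.8]
grip_width: 0.0232
grasp_force: 60.7
```

Run:
```python
from h import *
from scipy.spatial.transform import Rotation as R
a=bot.camera("top")[120:270,240:410,::-1];b=bot.camera("scene")[120:270,230:400,::-1]
cv2.imwrite("pics/p3.png",np.hstack([cv2.resize(a,(400,353),interpolation=2),cv2.resize(b,(400,353),interpolation=2)]))
o=bot.get_obs();print(o["eef_pos"],R.from_quat(o["tool_rot"]).as_matrix().round(4),o["grip_width"],o["ft_force"],o["ft_torque"])
```

```text
[0.55795577 0.00751637 0.21254337] [[ 9.605e-01  2.781e-01 -3.700e-03]
 [ 2.781e-01 -9.605e-01  4.000e-04]
 [-3.500e-03 -1.400e-03 -1.000e+00]] 0.023174452923628994 [-0.2833168   0.05900309 -3.63659606] [ 0.02885852 -0.00052885  0.01957104]
```

View pics/p3.png

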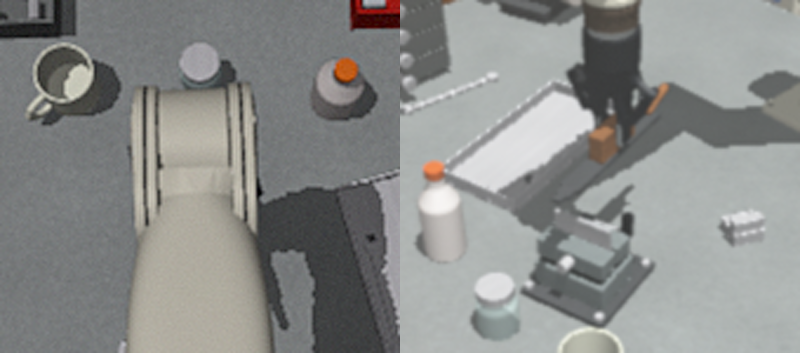

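The file hangs level in the grip over the start of the stroke, with the vise free below (scene crop). I lower it to a light press.

Emit:
step_arm(
  targets="-1 0 0 -0.05 0 0 0;-1 0 0 -0.1 0 0 0;-1 0 0 -0.13 0 0 0;-1 0 0 -0.14 0 0 0;-1 0 0 -0.15 0 0 0;-1 0 0 -0.157 0 0 0;-1 0 0 -0.157 0 0 0;-1 0 0 -0.157 0 0 0",
)

```text
clock: 8.82
eef_pos: [0.5598, 0.0078, 0.1372]
tool_rot: [0.99, 0.141, 0.001, -0.0]
ft_force: [-1.8, 1.2, -0.1]
grip_width: 0.0233
grasp_force: 60.2
```

Run:
```python
from h import *
from scipy.spatial.transform import Rotation as R
o=bot.get_obs();print(o["eef_pos"],R.from_quat(o["tool_rot"]).as_matrix().round(4)[:,2],o["ft_force"],o["ft_torque"])
```

```text
[0.55977058 0.00783631 0.13715142] [ 2.2e-03  5.0e-04 -1.0e+00] [-1.77316712  1.21550774 -0.10813497] [0.37681338 0.140861   0.15206009]
```

Light contact, about 4.5 mm deep. First stroke, a touch deeper, checked halfway.

Emit:
step_arm(
  targets="-1 0.015 0.004 -0.002 0 0 0;-1 0.034 0.01 -0.003 0 0 0;-1 0.053 0.015 -0.003 0 0 0;-1 0.072 0.021 -0.003 0 0 0;-1 0.091 0.026 -0.003 0 0 0;-1 0.11 0.032 -0.003 0 0 0;-1 0.129 0.037 -0.003 0 0 0;-1 0.148 0.043 -0.003 0 0 0",
)

```text
clock: 9.48
eef_pos: [0.6338, 0.0279, 0.1353]
tool_rot: [0.99, 0.14, 0.0, 0.001]
ft_force: [-2.0, -2.2, 1.7]
grip_width: 0.0231
grasp_force: 61.4
```

Emit:
step_arm(
  targets="-1 0.019 0.005 0 0 0 0;-1 0.038 0.011 0 0 0 0;-1 0.057 0.016 0 0 0 0;-1 0.076 0.022 0 0 0 0;-1 0.095 0.027 0 0 0 0;-1 0.114 0.033 0 0 0 0;-1 0.133 0.038 0 0 0 0;-1 0.136 0.039 0 0 0 0;-1 0.137 0.039 0 0 0 0",
)

```text
clock: 10.23
eef_pos: [0.702, 0.0477, 0.1346]
tool_rot: [0.99, 0.14, -0.0, 0.001]
ft_force: [-2.6, -1.0, 2.5]
grip_width: 0.0235
grasp_force: 61.1
```

Press of about 5 N with the tool level: a good stroke. Lift, return and set down again.

Emit:
step_arm(
  targets="-1 0 0 0.03 0 0 0;-1 0 0 0.09 0 0 0;-1 0 0 0.13 0 0 0;-1 -0.06 -0.017 0.14 0 0 0;-1 -0.13 -0.037 0.14 0 0 0;-1 -0.2 -0.058 0.14 0 0 0;-1 -0.26 -0.075 0.14 0 0 0;-1 -0.285 -0.082 0.14 0 0 0;-1 -0.285 -0.082 0.14 0 0 0;-1 -0.285 -0.082 0.1 0 0 0",
)

```text
clock: 11.07
eef_pos: [0.5618, 0.0069, 0.1888]
tool_rot: [0.99, 0.14, 0.005, 0.001]
ft_force: [1.5, 0.5, -2.6]
grip_width: 0.0231
grasp_force: 61.0
```

Emit:
step_arm(
  targets="-1 0 0 -0.04 0 0 0;-1 0 0 -0.065 0 0 0;-1 0 0 -0.08 0 0 0;-1 0 0 -0.09 0 0 0;-1 0 0 -0.099 0 0 0;-1 0 0 -0.099 0 0 0;-1 0 0 -0.099 0 0 0",
)

```text
clock: 11.65
eef_pos: [0.5601, 0.0075, 0.136]
tool_rot: [0.99, 0.141, 0.001, -0.0]
ft_force: [-1.5, 0.3, 0.4]
grip_width: 0.0231
grasp_force: 61.0
```

Second stroke.

Emit:
step_arm(
  targets="-1 0.015 0.004 0 0 0 0;-1 0.034 0.01 0 0 0 0;-1 0.053 0.015 0 0 0 0;-1 0.072 0.021 0 0 0 0;-1 0.091 0.026 0 0 0 0;-1 0.11 0.032 0 0 0 0;-1 0.129 0.037 0 0 0 0;-1 0.148 0.043 0 0 0 0;-1 0.167 0.048 0 0 0 0;-1 0.186 0.054 0 0 0 0",
)

```text
clock: 12.48
eef_pos: [0.6522, 0.0339, 0.1353]
tool_rot: [0.99, 0.14, -0.001, 0.0]
ft_force: [-2.6, -0.8, 2.0]
grip_width: 0.0233
grasp_force: 61.4
```

Emit:
step_arm(
  targets="-1 0.019 0.005 0 0 0 0;-1 0.038 0.011 0 0 0 0;-1 0.057 0.016 0 0 0 0;-1 0.076 0.022 0 0 0 0;-1 0.095 0.027 0 0 0 0;-1 0.098 0.028 0 0 0 0;-1 0.099 0.028 0 0 0 0",
)

```text
clock: 13.07
eef_pos: [0.7016, 0.0481, 0.1347]
tool_rot: [0.99, 0.14, -0.001, 0.0]
ft_force: [-3.5, -1.0, 1.6]
grip_width: 0.023
grasp_force: 61.3
```

Emit:
step_arm(
  targets="-1 0 0 0.03 0 0 0;-1 0 0 0.09 0 0 0;-1 0 0 0.13 0 0 0;-1 -0.06 -0.017 0.14 0 0 0;-1 -0.13 -0.037 0.14 0 0 0;-1 -0.2 -0.058 0.14 0 0 0;-1 -0.26 -0.075 0.14 0 0 0;-1 -0.285 -0.082 0.14 0 0 0;-1 -0.285 -0.082 0.14 0 0 0;-1 -0.285 -0.082 0.1 0 0 0",
)

```text
clock: 13.9
eef_pos: [0.5617, 0.007, 0.1891]
tool_rot: [0.99, 0.14, 0.005, 0.001]
ft_force: [2.4, 0.6, -2.3]
grip_width: 0.0232
grasp_force: 61.0
```

Emit:
step_arm(
  targets="-1 0 0 -0.04 0 0 0;-1 0 0 -0.065 0 0 0;-1 0 0 -0.08 0 0 0;-1 0 0 -0.09 0 0 0;-1 0 0 -0.1 0 0 0;-1 0 0 -0.1 0 0 0;-1 0 0 -0.1 0 0 0",
)

```text
clock: 14.48
eef_pos: [0.5601, 0.0075, 0.1359]
tool_rot: [0.99, 0.141, 0.001, -0.0]
ft_force: [-2.6, 0.9, 1.5]
grip_width: 0.0234
grasp_force: 60.8
```

Third stroke, then up and towards the tray.

Emit:
step_arm(
  targets="-1 0.015 0.004 0 0 0 0;-1 0.034 0.01 0 0 0 0;-1 0.053 0.015 0 0 0 0;-1 0.072 0.021 0 0 0 0;-1 0.091 0.026 0 0 0 0;-1 0.11 0.032 0 0 0 0;-1 0.129 0.037 0 0 0 0;-1 0.148 0.043 0 0 0 0;-1 0.167 0.048 0 0 0 0;-1 0.186 0.054 0 0 0 0",
)

```text
clock: 15.32
eef_pos: [0.6523, 0.0338, 0.1354]
tool_rot: [0.99, 0.14, -0.001, 0.001]
ft_force: [-3.4, -1.3, 2.1]
grip_width: 0.023
grasp_force: 61.4
```

Emit:
step_arm(
  targets="-1 0.019 0.005 0 0 0 0;-1 0.038 0.011 0 0 0 0;-1 0.057 0.016 0 0 0 0;-1 0.076 0.022 0 0 0 0;-1 0.095 0.027 0 0 0 0;-1 0.098 0.028 0 0 0 0;-1 0.099 0.028 0 0 0 0",
)

```text
clock: 15.9
eef_pos: [0.7016, 0.0481, 0.1347]
tool_rot: [0.99, 0.14, -0.0, 0.0]
ft_force: [-2.6, -1.1, 0.9]
grip_width: 0.0238
grasp_force: 61.3
```

Emit:
step_arm(
  targets="-1 0 0 0.03 0 0 0;-1 0 0 0.1 0 0 0;-1 0 0 0.16 0 0 0;-1 -0.02 -0.02 0.2 0 0 0;-1 -0.06 -0.08 0.2 0 0 0;-1 -0.1 -0.15 0.2 0 0 0;-1 -0.14 -0.22 0.2 0 0 0;-1 -0.18 -0.29 0.2 0 0 0;-1 -0.22 -0.36 0.2 0 0 0;-1 -0.26 -0.42 0.2 0 0 0",
)

```text
clock: 16.73
eef_pos: [0.5703, -0.1639, 0.2344]
tool_rot: [0.99, 0.14, 0.0, 0.0]
ft_force: [0.3, 0.1, -3.1]
grip_width: 0.023
grasp_force: 60.8
```

Emit:
step_arm(
  targets="-1 -0.04 -0.06 0 0 0 -0.018;-1 -0.08 -0.13 0 0 0 -0.036;-1 -0.12 -0.2 0 0 0 -0.036;-1 -0.16 -0.26 0 0 0 -0.036;-1 -0.18 -0.294 0 0 0 -0.036;-1 -0.18 -0.294 -0.06 0 0 -0.036;-1 -0.18 -0.294 -0.12 0 0 -0.036;-1 -0.18 -0.294 -0.16 0 0 -0.036;-1 -0.18 -0.294 -0.18 0 0 -0.036;-1 -0.18 -0.294 -0.18 0 0 -0.036",
)

```text
clock: 17.57
eef_pos: [0.4797, -0.3077, 0.1417]
tool_rot: [0.992, 0.126, -0.002, -0.002]
ft_force: [-0.2, -0.0, -3.6]
grip_width: 0.0233
grasp_force: 60.6
```

Run:
```python
from h import *
from scipy.spatial.transform import Rotation as R
a=bot.camera("top")[150:310,340:510,::-1];b=bot.camera("scene")[100:260,210:380,::-1]
cv2.imwrite("pics/p4.png",np.hstack([cv2.resize(a,(400,376),interpolation=2),cv2.resize(b,(400,376),interpolation=2)]))
o=bot.get_obs();print(o["eef_pos"],R.from_quat(o["tool_rot"]).as_matrix().round(4),o["ft_force"])
```

```text
[ 0.48203991 -0.30889565  0.14535627] [[ 9.68e-01  2.51e-01  8.00e-04]
 [ 2.51e-01 -9.68e-01 -4.00e-04]
 [ 6.00e-04  6.00e-04 -1.00e+00]] [ 0.01092362  0.2177883  -3.68800627]
```

View pics/p4.png

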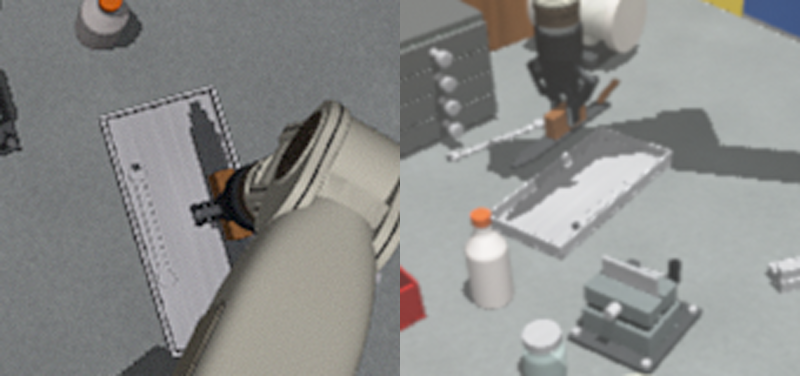

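The file is over the tray's right half, parallel to it and clear of the spanner at left (135–175, 165–280). I lower it gently.

Emit:
step_arm(
  targets="-1 0 0 -0.05 0 0 0;-1 0 0 -0.1 0 0 0;-1 0 0 -0.15 0 0 0;-1 0 0 -0.19 0 0 0;-1 0 0 -0.215 0 0 0;-1 0 0 -0.228 0 0 0;-1 0 0 -0.235 0 0 0;-1 0 0 -0.238 0 0 0;-1 0 0 -0.238 0 0 0;-1 0 0 -0.238 0 0 0",
)

```text
clock: 18.5
eef_pos: [0.4827, -0.3094, 0.0272]
tool_rot: [0.992, 0.126, 0.001, 0.001]
ft_force: [-0.3, 0.2, -4.3]
grip_width: 0.0232
grasp_force: 60.8
```

Emit:
step_arm(
  targets="-1 0 0 -0.002 0 0 0;-1 0 0 -0.004 0 0 0;-1 0 0 -0.004 0 0 0;-1 0 0 -0.004 0 0 0",
)

```text
clock: 18.83
eef_pos: [0.4816, -0.3088, 0.024]
tool_rot: [0.992, 0.126, 0.0, 0.0]
ft_force: [0.5, 0.3, -4.0]
grip_width: 0.0232
grasp_force: 60.8
```

Emit:
step_arm(
  targets="-1 0 0 -0.002 0 0 0;-1 0 0 -0.004 0 0 0;-1 0 0 -0.006 0 0 0;-1 0 0 -0.007 0 0 0;-1 0 0 -0.007 0 0 0;-1 0 0 -0.007 0 0 0",
)

```text
clock: 19.33
eef_pos: [0.4815, -0.3088, 0.0208]
tool_rot: [0.992, 0.126, 0.0, 0.0]
ft_force: [-2.0, 0.6, 2.7]
grip_width: 0.0233
grasp_force: 61.5
```

It is down on the floor. Release, then go straight up.

Emit:
step_arm(
  targets="-0.2 0 0 0 0 0 0;-0.1 0 0 0 0 0 0;-0.1 0 0 0 0 0 0;-0.1 0 0 0 0 0 0;-0.1 0 0 0.02 0 0 0;-0.1 0 0 0.06 0 0 0;-0.1 0 0 0.12 0 0 0;-0.1 0 0 0.2 0 0 0;-0.1 0 0 0.28 0 0 0;-0.1 0 0 0.36 0 0 0",
)

```text
clock: 20.17
eef_pos: [0.4812, -0.3085, 0.2028]
tool_rot: [0.992, 0.126, 0.0, 0.0]
ft_force: [0.2, -0.4, -0.2]
grip_width: 0.0382
grasp_force: 0.0
```

Emit:
step_arm(
  targets="-0.1 -0.08 -0.08 0.05 0 0 0;-0.1 -0.15 -0.15 0.05 0 0 0;-0.1 -0.22 -0.22 0.05 0 0 0;-0.1 -0.3 -0.3 0.05 0 0 0;-0.1 -0.38 -0.35 0.05 0 0 0;-0.1 -0.45 -0.35 0.05 0 0 0;-0.1 -0.5 -0.35 0.05 0 0 0;-0.1 -0.5 -0.35 0.05 0 0 0;-0.1 -0.5 -0.35 0.05 0 0 0",
)

```text
clock: 20.92
eef_pos: [0.2269, -0.485, 0.2263]
tool_rot: [0.992, 0.123, -0.001, 0.0]
ft_force: [0.6, 1.0, 0.0]
grip_width: 0.0383
grasp_force: 0.0
```

Run:
```python
from h import *
a=bot.camera("top")[140:310,210:510,::-1]
cv2.imwrite("pics/p5.png",cv2.resize(a,None,fx=2.6,fy=2.6,interpolation=2))
o=bot.get_obs();print(o["eef_pos"],o["ft_force"],o["clock"])
```

```text
[ 0.22921278 -0.48455665  0.22625043] [ 0.96638358  0.63103414 -0.3403802 ] 20.9667
```

View pics/p5.png

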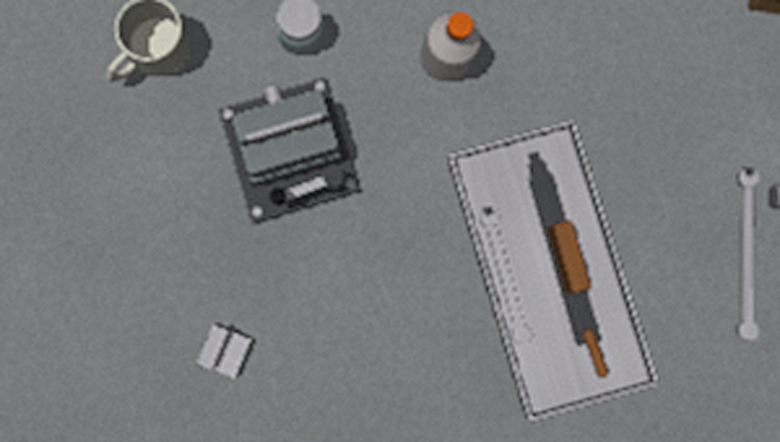

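The file lies flat in the tray, nose at (535,158) and tail at (602,372), clear of the walls and the spanner. The lever is shut and everything else is in place.

```bash
python3 -c "
from workcell import bot
print(bot.job_done())"
```

```text
the job is handed in; nothing more can be done
None
```

I swung the lever shut to its stop, made three level forward strokes at about 3–6 N with the file lifted about 6–7 cm for each return, and laid the file flat in the tray clear of the spanner; the job was handed in at about 21 s with no verdict shown.

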